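# Open the push-and-turn cap of a solvent can

### The job

Open the solvent can: press its child-resistant cap down by the grip bar until you feel it bottom, keep it pressed there (firmly, never beyond 30 N) while you turn it anticlockwise, seen from above, by about 65 degrees, then lift it off and set it down gently, upright, in the steel dish. Leave the white vial, the paste jar and the metal weight where they are.

Things in the scene. Friction and masses are not known exactly. Their poses are not given: they have to be found in the camera images.
- can: Squat aluminium solvent can, 84 mm across, screwed to the worktop by a foot bracket (radius 60 mm); cannot move. 56 mm high to its shoulder. Origin at the centre of its underside, z up; neck and cap turn about its z axis. The cap starts with its axes parallel to the can's. A fixed stop prevents turning clockwise; teeth in the neck prevent turning anticlockwise until the cap is pressed down far enough.
- can_seat (a point): Point on the can's axis inside the neck, 104 mm above its underside: the roof of the cap rests here on a spring plunger. Down travel until the teeth clear is 2.5 to 12.5 mm, different each time, not measured; a hard seat stops the cap 1.5 mm deeper (4 to 14 mm). The spring resists with about 8 N at first plus 0.4 N per mm; past the seat force rises steeply: 17 to 24 N means bottomed.
- can_neck (a point): Point on the can's axis at the level of the neck's three lugs, 84 mm above its underside; lugs reach 42 mm across. Turned anticlockwise, the cap has passed the teeth after 32 degrees, is free to lift from 50 degrees and meets a hard stop at 86: 65 is best. Once turned and no longer pressed the plunger lifts it 4 mm. With the cap off, the plunger's top is the highest point of the can (108 mm).
- cap: Grey plastic cap on the can, 62 mm across, 63 mm high, 90 g (may vary by 40 percent). Origin at the centre of its open underside, z up; at the start 76 mm above the can's underside. Hollow skirt from z = 0, flat roof at z = 33 mm. The skirt reaches 28 mm down over the neck with 2 mm of sideways play, so lift straight up by 50 mm or more before moving aside.
- cap_grip (a point): Centre of the grip bar that stands on the cap's roof, 48 mm above the cap's underside. The bar lies along the cap's x axis: 54 mm long (x), 20 mm thick (y), from 33 mm to 63 mm above the underside. Pinch it across its thickness from above; 21 mm of flat roof lie free on each side of it. The force limit between cap and can counts sideways wedging as well as the push, so give way sideways.
- dish: Round shallow steel dish, loose, 300 g, 108 mm across and 10 mm high, inner floor 4 mm above its underside and about 98 mm across. Origin at the centre of its underside, z up. The cap is set in it, open side down, bar up.
- vial: White vial, 22 mm across and 52 mm high, standing, loose bystander. Origin at the centre of its underside.
- jar: Paste jar with screw lid, 52 mm across and 55 mm high, loose bystander. Origin at the centre of its underside.
- metal_weight: Metal calibration weight with a knob, 24 mm across and 37 mm high, loose bystander. Origin at the centre of its underside.
Things that resemble listed ones, but are neither listed nor needed, are in the scene too. What is shaped like the cap but black is not meant.

How it is judged (in metres and radians):
On the way, in this order (a step that is already met when the one before it is completed fails the run):
1. the cap, still on the neck, is turned past the locking teeth (more than 43 degrees) (angle between the x axis of cap and the x axis of can, either way round above 0.75 rad and z of cap in the frame of can below 0.086 m and horizontal distance between cap and can below 0.008 m), for 0.1 s.
2. the cap is lifted off the neck (z of cap in the frame of can above 0.115 m and contact force between cap and can below 0.1 N), for 0.1 s.
At the end, for the whole second after the job is handed in: The cap is off the can and rests upright (within 6 degrees) and flat on the floor of the dish, its centre within 30 mm of the dish's, the dish standing level on the worktop, all at rest and released (horizontal distance between cap and dish below 0.03 m and z of cap in the frame of dish between 0 and 0.008 m and angle between each of cap, dish's own z axis and vertical below 0.1 rad and linear speed of cap below 0.02 m/s and height (world z) of dish below 0.006 m); the robot touches nothing.
It fails at once if more than 35 N between cap and can (contact force between cap and can above 35 N).
It fails at once if the cap is dropped or slammed into the dish (more than 40 N) (contact force between cap and dish above 40 N).
It fails at once if the vial, the jar or the weight is shifted by more than 15 mm or knocked over (distance of any of vial, jar, metal_weight from where it was at the start of the episode above 0.015 m or angle between any of vial, jar, metal_weight's own z axis and vertical above 0.3 rad).
It also fails if it takes over 69 s, if anything falls off the work surface, if the arm or the gripper's body presses on something with over 40 N, if the wrist force passes 120 N, or if a joint passes its speed limit or range.

### The arm

A 7-joint arm with a two-finger parallel gripper is mounted at the origin on a cart in front of the work surface, level with it; the furniture and walls round the work are solid. World frame = base frame: x ahead of the robot, y to its left, z up, the work surface at z = 0. Lengths are in mm, angles in rad, forces in N, time in s.
With the tool pointing down it reaches from about 425 to 875 mm from the base axis. Payload 4.7 kg.
Tool frame: the origin (TCP) lies at the very end of the fingers, on their centre line; the grasp point (between the pads) lies 19 mm behind it; z points along the fingers, y is the line along which they close (so a half turn about z gives the same grasp; the last joint's range is limited). The gripper opens to 87 mm and grips with 3 to 60 N. Pads are 19 mm wide; open, the fingers measure 117 mm over their backs; the gripper's body (75 mm by 190 mm) begins 51 mm behind the grasp point.
Start: joints at [1.359, 0.321, -0.07, 1.45, 0.023, 1.371, -0.057], TCP at [145.504, -633.525, 222.587] pointing down, gripper open.
Joint ranges: [-2.86, 2.86], [-0.3, 2.09], [-1.38, 1.24], [0.06, 2.45], [-1.56, 4.7], [0.09, 2.05], [-2.69, 2.69]. Speed limits (rad/s): [2.57, 2.57, 3.14, 3.14, 3.14, 3.14, 3.14].

### API

Orientations are given as a unit quaternion [w, x, y, z].
In Python, from station import telemetry, eyes, order gives the robot as it stands. The module is installed in compiled form; this text tells all that it offers.
- The arm moves only by the shell command python3 -m handwheel 'ROWS' [FORCE]. ROWS is JSON, a list that holds one entry, the list of rows, each a list of 7 numbers: the shift along the world's x, y, z in units of 0.2 m (1.0 is 0.2 m), then the turn, a rotation vector about the world's x, y, z in units of 8 degrees (1.0 is 8 degrees), then the closure, from -1 (fully open) to 1 (shut), so that 0 is half open. A call has 1 to 20 rows; each row shifts and turns the commanded pose from where the row before left it; what a row does not reach is not made up. A row lasts 1/10 s, in which the tool goes at most 50 mm and 8.59 degrees, less where a joint would pass 70% of its speed; a pose out of reach is approached as far as the arm can. A call with a number of a shift or a turn outside -1 to 1 is refused whole. A call with a gripper value outside its range is refused whole. The fingers move at their own pace and stop on an object; FORCE is the grip in N (left out, the last holds). Time passes only in rows, so rows that do not move let the fingers close. It gives the time, the measured TCP pose, the force, the opening and the grip force at its end, in the units of the state.
- telemetry.sense(): the state, without advancing time (a new reading comes with each control period).
- eyes.capture(name): name is "side" or "top" or "wrist"; returns a dict with "frame" (384x512x3 uint8, red, green, blue), "fovy" (degrees; the focal length in pixels is half the picture's height over the tangent of half this angle, whatever the lens; pixels are square), "cx", "cy" (the principal point, pixels), "origin" and "rotation" of the camera in the world. Camera axes: x right, y down, z forward; pixel columns grow to the right and rows downward; lengths in mm; the calibration is good to about 2 mm. A picture is of the moment at which its call begins. There is no depth.
- order.hand_in(): hands the job in; it is judged then, once.
The state is a dict: "clock": time; "joint_pos": joint angles; "dq": joint speeds; "tau": joint torques, N m; "position": TCP position; "tcp_rot": TCP orientation; "ft_force": force on the tool from outside, world axes, zero at the start; "moment": the same for the moment, N m; "opening": opening from 0.0 (shut) to 1.0 (fully open); "finger_force": force on a finger pad.
Only numpy, scipy, OpenCV 4.12 (cv2) and the standard library are available. Lean on these libraries where they do the work, as an engineer would, in place of code of your own. Each camera call takes 0.05 s, during which the arm holds its last target. There are 200 camera calls.

## Working session

There is one attempt and no reset: what is moved stays moved. The work goes in short steps, Python scripts to look and compute and a shell command to move; the robot and the scene stay as the last step left them, time stands still between calls to the robot, and variables do not carry over. Pictures are saved under pics/ and viewed, at most 10 in all, crops included, and the job is handed in when it is done.

```bash
mkdir -p pics; cat > h.py <<'E'
import numpy as np, cv2, json
from station import telemetry, eyes, order
def cap(n,f):
    c=eyes.capture(n); cv2.imwrite('pics/'+f+'.png',c['frame'][:,:,::-1])
    json.dump({k:np.asarray(v).tolist() for k,v in c.items() if k!='frame'},open('pics/'+f+'.json','w')); return c
def load(f):
    c=json.load(open('pics/'+f+'.json')); c['frame']=cv2.imread('pics/'+f+'.png')[:,:,::-1]; return c
def ray(c,u,v):
    f=192/np.tan(np.radians(c['fovy'])/2)
    d=np.array(c['rotation'])@np.array([(u-c['cx'])/f,(v-c['cy'])/f,1]); return np.array(c['origin']),d/np.linalg.norm(d)
def onz(c,u,v,z):
    o,d=ray(c,u,v); return o+d*(z-o[2])/d[2]
def proj(c,p):
    f=192/np.tan(np.radians(c['fovy'])/2)
    q=np.array(c['rotation']).T@(np.array(p)-np.array(c['origin'])); return q[:2]/q[2]*f+[c['cx'],c['cy']]
E
python3 - <<'E'
from h import *
s=telemetry.sense();print(s)
a=cap('top','top0');b=cap('side','side0')
for c in(a,b):print(c['origin'],c['fovy'],c['cx'],c['cy'],c['rotation'])
E
```

```text
{'clock': 0.0, 'joint_pos': array([ 1.35912158,  0.3217956 , -0.07005396,  1.4516701 ,  0.02259784,
        1.37080855, -0.05688449]), 'dq': array([ 0.00079821, -0.00018912,  0.00052546, -0.00075772, -0.00040649,
       -0.00109398,  0.0013411 ]), 'tau': array([-7.83004598e-04, -4.91286743e+01, -4.04282100e-01, -3.12535787e+01,
       -6.41412777e-02,  4.35484049e-02,  1.28692800e-04]), 'position': array([ 145.31855458, -632.97749848,  221.48153433]), 'tcp_rot': array([-9.34111814e-04,  9.93633617e-01,  1.12655833e-01, -1.59691139e-04]), 'ft_force': array([ 0.20204722, -0.52632288,  0.02664904]), 'moment': array([-0.00810121, -0.01277091, -0.00654909]), 'finger_force': 0.0, 'opening': 0.9986666145679345}
[ 413.06726834 -191.74012328 1183.42545553] 47.36488875247979 251.36931816332947 196.63223711809323 [ 0.04206125 -0.70532358  0.70681559 -0.03407669]
[ 312.8500626   375.10632262 1020.85966272] 50.026372372226206 252.3270261884597 187.45477582723282 [ 0.05062773 -0.16179372  0.94475299 -0.28053772]
```

View pics/top0.png

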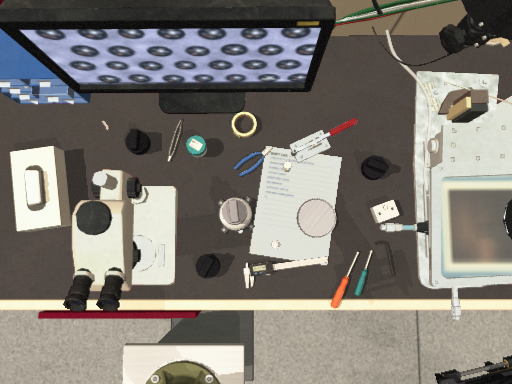

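View pics/side0.png

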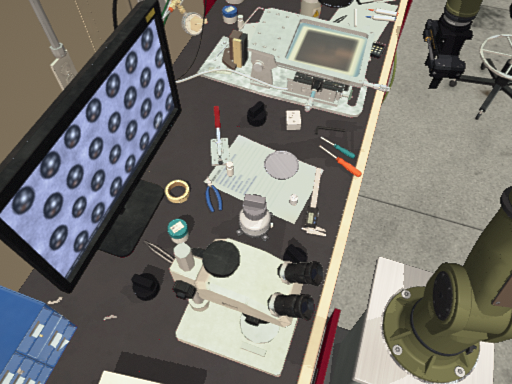

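```bash
sed -i "s/^import numpy.*/&\nfrom scipy.spatial.transform import Rotation as R/; s/np.array(c\['rotation'\])/R.from_quat(np.array(c['rotation'])[[1,2,3,0]]).as_matrix()/" h.py
python3 - <<'E'
from h import *
a=load('top0');b=load('side0')
A=cv2.resize(a['frame'][125:285,180:350],None,fx=3.5,fy=3.5,interpolation=cv2.INTER_CUBIC)[:, :595]
B=cv2.resize(b['frame'][130:260,200:330],None,fx=3,fy=3,interpolation=cv2.INTER_CUBIC)
print(A.shape,B.shape)
cv2.imwrite('pics/c1.png',A[:,:,::-1]);cv2.imwrite('pics/c2.png',B[:,:,::-1])
for u,v,z in((235,212,139),(317,217,5),(287,167,20),(275,244,40),(197,146,55)):
  p=onz(a,u,v,z);print(u,v,p.round(),proj(b,p).round())
E
```

```text
(560, 595, 3) (390, 390, 3)
235 212 [ 489. -141.  139.] [256. 198.]
317 217 [ 485. -355.    5.] [281. 165.]
287 167 [ 619. -275.   20.] [230. 170.]
275 244 [ 413. -240.   40.] [294. 195.]
197 146 [669. -36.  55.] [179. 227.]
```

View pics/c1.png

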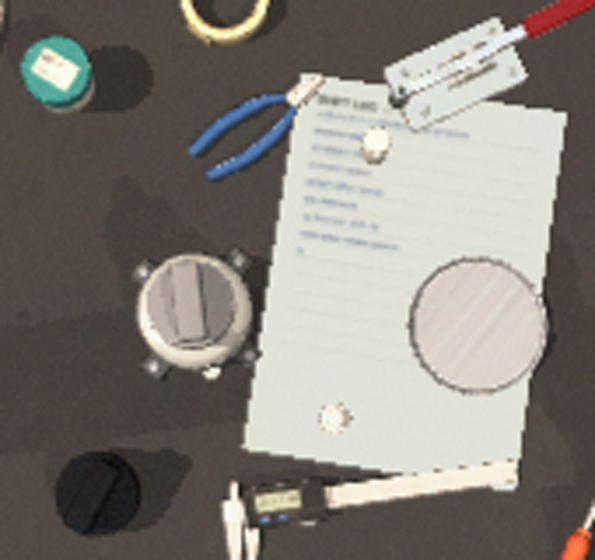

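View pics/c2.png

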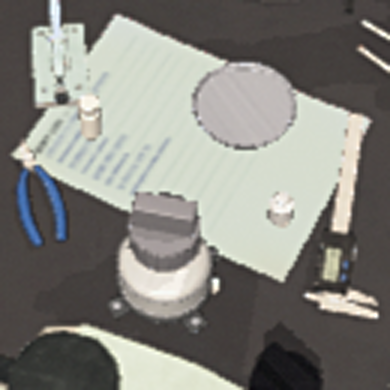

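The grey-capped can is at top (235,212). The black look-alikes at (208,265), (375,167) and (137,142) are ruled out by their colour. The dish is the grey disc at (317,217), the jar is teal at (197,146), the tall vial is at (287,167) and the weight with a knob is at (275,244). The crop confirms the grey cap with its bar running nearly along world x.

```bash
python3 -m handwheel '[[[0.1,0.15,0.02,0,0,0,-1],[0.1,0.15,0.02,0,0,0,-1],[0.1,0.15,0.02,0,0,0,-1],[0.1,0.15,0.02,0,0,0,-1],[0.1,0.15,0.02,0,0,0,-1],[0.1,0.15,0.02,0,0,0,-1],[0.1,0.15,0.02,0,0,0,-1],[0.1,0.15,0.02,0,0,0,-1],[0.1,0.15,0,0,0,0,-1],[0.11,0.15,0,0,0,0,-1],[0.11,0.15,0,0,0,0,-1],[0.11,0.15,0,0,0,0,-1],[0.11,0.15,0,0,0,0,-1],[0.11,0.15,0,0,0,0,-1],[0.11,0.15,0,0,0,0,-1],[0.11,0.15,0,0,0,0,-1],[0,0,0,0,0,0,-1],[0,0,0,0,0,0,-1]]]' 20
python3 - <<'E'
from h import *
w=cap('wrist','w0');print(w['origin'],telemetry.sense()['joint_pos'],telemetry.sense()['dq'])
E
```

```text
clock: 1.9
position: [479.5, -152.8, 254.2]
tcp_rot: [-0.0, 0.994, 0.114, -0.0]
ft_force: [-0.8, -0.4, 0.6]
opening: 0.999
finger_force: 0.0
[ 545.91554467 -136.80260988  416.23508968] [ 0.83081597  0.01750645 -0.57496883  1.74091081  0.0102931   1.38702995
 -1.0911682 ] [ 0.01648977 -0.00406812  0.02213085  0.0031308  -0.00144692 -0.0018165
 -0.00237618]
```

View pics/w0.png

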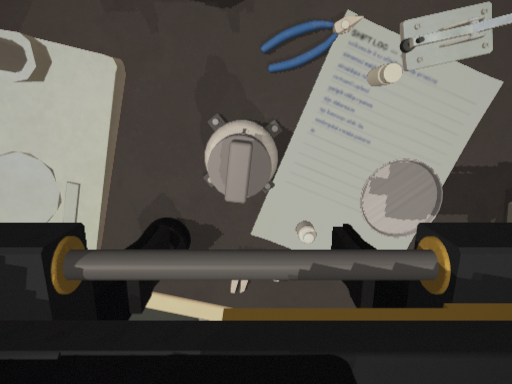

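The wrist view shows the grip bar top at about (238,171), running along the column direction, with the can body around (242,160) and the dish at (401,198).

```bash
python3 - <<'E'
from h import *
w=load('w0')
im=w['frame'];g=cv2.cvtColor(im,cv2.COLOR_RGB2GRAY)
cv2.imwrite('pics/c3.png',cv2.resize(im[110:215,195:290],None,fx=5,fy=5,interpolation=cv2.INTER_CUBIC)[:,:,::-1])
for v in(145,160,175,190,198):print(v,g[v,215:262].tolist())
print([g[v,238] for v in range(132,212)])
E
```

```text
145 [165, 136, 140, 143, 142, 142, 140, 130, 130, 131, 130, 130, 129, 128, 118, 129, 137, 142, 144, 143, 142, 141, 141, 140, 138, 138, 135, 133, 133, 131, 130, 128, 127, 127, 124, 107, 88, 78, 104, 104, 104, 104, 105, 104, 104, 104, 94]
160 [142, 142, 142, 142, 142, 140, 129, 130, 129, 129, 129, 129, 126, 113, 136, 141, 144, 145, 143, 143, 142, 143, 143, 143, 142, 142, 141, 141, 140, 140, 140, 139, 137, 126, 107, 89, 91, 103, 103, 102, 103, 103, 103, 103, 103, 103, 102]
175 [141, 141, 141, 141, 139, 130, 128, 128, 128, 127, 127, 120, 125, 137, 141, 144, 143, 143, 142, 142, 142, 142, 141, 140, 140, 140, 140, 139, 140, 139, 138, 132, 114, 95, 84, 103, 102, 103, 102, 103, 103, 103, 104, 103, 103, 103, 103]
190 [64, 66, 81, 119, 141, 140, 141, 140, 140, 137, 118, 135, 138, 142, 142, 141, 140, 140, 141, 140, 140, 140, 140, 139, 139, 138, 138, 138, 138, 136, 119, 101, 83, 102, 103, 103, 103, 102, 103, 102, 102, 103, 102, 103, 100, 87, 72]
198 [63, 61, 62, 62, 62, 62, 61, 60, 62, 81, 130, 136, 140, 140, 140, 139, 140, 139, 140, 139, 139, 139, 138, 138, 138, 138, 138, 139, 135, 122, 103, 77,
[... 547 characters left out ...]
142), np.uint8(143), np.uint8(142), np.uint8(142), np.uint8(141), np.uint8(141), np.uint8(141), np.uint8(141), np.uint8(141), np.uint8(140), np.uint8(140), np.uint8(140), np.uint8(141), np.uint8(140), np.uint8(141), np.uint8(139), np.uint8(140), np.uint8(140), np.uint8(140), np.uint8(141), np.uint8(140), np.uint8(140), np.uint8(140), np.uint8(140), np.uint8(140), np.uint8(139), np.uint8(139), np.uint8(139), np.uint8(139), np.uint8(138), np.uint8(139), np.uint8(139), np.uint8(138), np.uint8(138), np.uint8(138), np.uint8(138), np.uint8(135), np.uint8(125), np.uint8(94), np.uint8(65), np.uint8(65), np.uint8(65), np.uint8(64), np.uint8(63), np.uint8(62), np.uint8(64), np.uint8(63), np.uint8(64)]
```

View pics/c3.png

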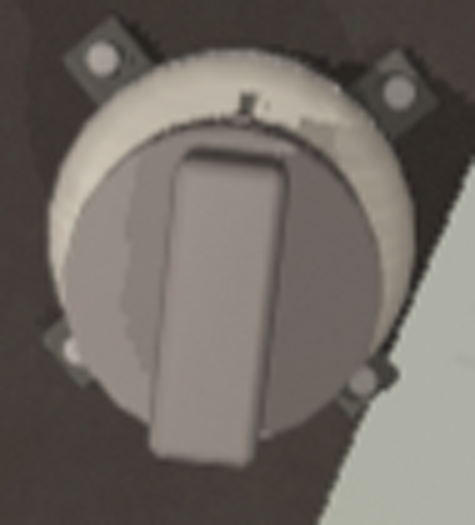

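The crop shows the bar's top corners at crop (178,158), (286,165), (250,463) and (150,452), plus four foot bolts around the can.

```bash
python3 - <<'E'
from h import *
w=load('w0');a=load('top0');b=load('side0')
C=np.array([(178,158),(286,165),(250,463),(150,452)])/5+[195,110]-.4
P=np.array([onz(w,*c,139) for c in C]);print(P.round(1),P.mean(0))
d=P[0]+P[1]-P[2]-P[3];print('len',np.linalg.norm(d)/2,'ang',np.degrees(np.arctan2(d[1],d[0])))
B=np.array([(101,60),(399,93),(362,381),(74,349)])/5+[195,110]-.4
Q=np.array([onz(w,*c,5) for c in B]);print('feet',Q.mean(0),np.linalg.norm(Q-Q.mean(0),axis=1))
T=np.array([(174,262),(196,258),(205,340),(183,343)])/3.5+[180,125]-.4
P=np.array([onz(a,*c,139) for c in T]);d=P[0]+P[1]-P[2]-P[3];print('top',P.mean(0),np.degrees(np.arctan2(d[1],d[0])))
# dish
for c,(u,v),r in((a,(317,217),28),(w,(401,198),50)):
  g=cv2.cvtColor(c['frame'],cv2.COLOR_RGB2HSV); f=c['frame'].astype(int)
  m=((f[...,0]>f[...,1]+4)&(f.sum(2)>330)).astype(np.uint8)
  m=cv2.morphologyEx(m,cv2.MORPH_CLOSE,np.ones((5,5)))
  cs,_=cv2.findContours(m,0,2)
  k=[x for x in cs if cv2.pointPolygonTest(x,(u,v),False)>0]
  for x in k:
    h=cv2.convexHull(x);E=np.array([onz(c,*q[0],10) for q in h])[:,:2].astype(np.float32)
    print('dish',cv2.contourArea(x),cv2.minEnclosingCircle(E),cv2.fitEllipse(E))
s=telemetry.sense();print(s['position'],s['tcp_rot'])
E
```

```text
[[ 518.8 -125.1  139. ]
 [ 521.8 -143.2  139. ]
 [ 469.  -148.9  139. ]
 [ 467.  -131.1  139. ]] [ 494.15218016 -137.09641558  139.        ]
len 52.597084851686965 ang 6.421832417592125
feet [ 492.61899134 -136.81599332    5.        ] [52.28679468 52.79052745 52.7065468  52.94548622]
top [ 492.78647622 -137.77500376  139.        ] 6.448241753058331
dish 1192.0 ((483.197021484375, -351.6593322753906), 53.61441421508789) ((483.40008544921875, -351.5032043457031), (105.97283935546875, 106.48381042480469), 28.231782913208008)
dish 4786.5 ((483.9400939941406, -352.46875), 54.04717254638672) ((483.4404602050781, -351.99932861328125), (105.13707733154297, 106.949462890625), 19.762195587158203)
[ 478.96707767 -154.07828565  254.15694373] [ 9.41083483e-05  9.93644526e-01  1.12561985e-01 -5.88766842e-04]
```

```bash
python3 -m handwheel '[[[0.035,0.04,0,0,0,-0.41,-1],[0.035,0.042,0,0,0,-0.4,-1],[0,0,-0.14,0,0,0,-1],[0,0,-0.14,0,0,0,-1],[0,0,-0.14,0,0,0,-1],[0,0,-0.14,0,0,0,-1],[0,0,-0.1,0,0,0,-1],[0,0,-0.03,0,0,0,-1],[0,0,0,0,0,0,-1],[0,0,0,0,0,0,-1],[0,0,0,0,0,0,-1]]]'
python3 - <<'E'
from h import *
w=cap('wrist','w1');s=telemetry.sense();print(s['position'],s['tcp_rot'],s['ft_force'],s['dq'].round(4))
E
```

```text
clock: 3.05
position: [494.4, -137.7, 117.9]
tcp_rot: [0.001, 0.998, 0.056, 0.001]
ft_force: [0.1, 0.0, -0.3]
opening: 0.999
finger_force: 0.0
[ 494.32055481 -137.54404865  117.85285893] [5.90361341e-04 9.98421398e-01 5.61555314e-02 9.59017574e-04] [-0.46543059  0.43987286 -0.31514661] [-0.0026  0.003  -0.0007  0.0036  0.     -0.0026 -0.0007]
```

View pics/w1.png

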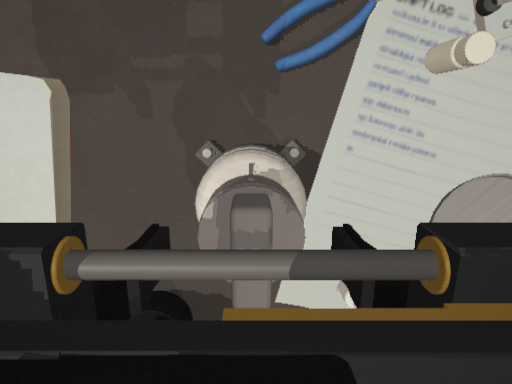

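The bar at columns 232–272 sits centred between the fingers and is aligned with them. I'll descend slowly to the roof.

```bash
python3 -m handwheel '[[[0,0,-0.01,0,0,0,-1],[0,0,-0.01,0,0,0,-1],[0,0,-0.01,0,0,0,-1],[0,0,0,0,0,0,-1],[0,0,0,0,0,0,-1]]]'
python3 -m handwheel '[[[0,0,-0.005,0,0,0,-1],[0,0,-0.005,0,0,0,-1],[0,0,0,0,0,0,-1],[0,0,0,0,0,0,-1]]]'

```

```text
clock: 3.6
position: [493.4, -137.1, 110.4]
tcp_rot: [-0.0, 0.998, 0.056, -0.0]
ft_force: [-0.4, 0.1, 0.6]
opening: 1.001
finger_force: 0.0
clock: 4.0
position: [493.5, -137.1, 108.6]
tcp_rot: [0.0, 0.998, 0.056, -0.0]
ft_force: [0.9, 0.0, 0.6]
opening: 1.002
finger_force: 0.0
```

```bash
python3 -m handwheel '[[[0,0,-0.005,0,0,0,-1],[0,0,0,0,0,0,-1],[0,0,0,0,0,0,-1]]]'
python3 -m handwheel '[[[0,0,-0.005,0,0,0,-1],[0,0,0,0,0,0,-1],[0,0,0,0,0,0,-1]]]'

```

```text
clock: 4.3
position: [493.5, -137.1, 107.5]
tcp_rot: [0.0, 0.998, 0.056, -0.0]
ft_force: [-1.0, 0.1, -0.1]
opening: 0.997
finger_force: 0.0
clock: 4.6
position: [493.5, -137.1, 106.6]
tcp_rot: [0.0, 0.998, 0.056, -0.0]
ft_force: [0.1, -0.3, 0.6]
opening: 1.001
finger_force: 0.0
```

The open fingers straddle the roof (±43 mm against a 31 mm radius), so they haven't touched anything. I'll rise above the roof, half close, then feel down.

```bash
python3 -m handwheel '[[[0,0,0.03,0,0,0,-1],[0,0,0,0,0,0,-1],[0,0,0,0,0,0,0.2],[0,0,0,0,0,0,0.3],[0,0,0,0,0,0,0.3],[0,0,0,0,0,0,0.3],[0,0,0,0,0,0,0.3],[0,0,0,0,0,0,0.3],[0,0,-0.005,0,0,0,0.3],[0,0,-0.005,0,0,0,0.3],[0,0,0,0,0,0,0.3]]]' 20
python3 -m handwheel '[[[0,0,-0.005,0,0,0,0.3],[0,0,0,0,0,0,0.3],[0,0,0,0,0,0,0.3]]]'
python3 -m handwheel '[[[0,0,-0.005,0,0,0,0.3],[0,0,0,0,0,0,0.3],[0,0,0,0,0,0,0.3]]]'
```

```text
clock: 5.7
position: [493.3, -137.1, 110.3]
tcp_rot: [-0.0, 0.998, 0.056, -0.0]
ft_force: [-0.1, 0.0, 0.3]
opening: 0.362
finger_force: 0.0
clock: 6.0
position: [493.5, -137.1, 109.5]
tcp_rot: [0.0, 0.998, 0.056, -0.0]
ft_force: [-0.4, -0.4, 0.2]
opening: 0.347
finger_force: 0.0
clock: 6.3
position: [493.6, -137.1, 109.5]
tcp_rot: [0.0, 0.998, 0.056, -0.0]
ft_force: [-2.7, 0.2, 7.2]
opening: 0.352
finger_force: 3.1
```

```bash
python3 -m handwheel '[[[0,0,0.004,0,0,0,0.6],[0,0,0,0,0,0,1],[0,0,0,0,0,0,1],[0,0,0,0,0,0,1],[0,0,0,0,0,0,1],[0,0,0,0,0,0,1]]]' 40
python3 -m handwheel '[[[0,0,-0.005,0,0,0,1],[0,0,0,0,0,0,1],[0,0,0,0,0,0,1]]]'
python3 -m handwheel '[[[0,0,-0.005,0,0,0,1],[0,0,0,0,0,0,1],[0,0,0,0,0,0,1]]]'
python3 -m handwheel '[[[0,0,-0.005,0,0,0,1],[0,0,0,0,0,0,1],[0,0,0,0,0,0,1]]]'
```

```text
clock: 6.9
position: [493.7, -137.9, 109.6]
tcp_rot: [0.001, 0.998, 0.056, 0.0]
ft_force: [0.4, -3.1, 2.0]
opening: 0.232
finger_force: 40.0
clock: 7.2
position: [493.8, -137.8, 109.2]
tcp_rot: [0.001, 0.998, 0.056, 0.0]
ft_force: [-1.4, -2.7, 7.4]
opening: 0.228
finger_force: 40.3
clock: 7.5
position: [493.8, -137.8, 108.3]
tcp_rot: [0.001, 0.998, 0.056, 0.0]
ft_force: [-1.4, -2.8, 7.0]
opening: 0.228
finger_force: 40.3
clock: 7.8
position: [493.8, -137.8, 107.3]
tcp_rot: [0.001, 0.998, 0.056, 0.0]
ft_force: [-3.3, -2.7, 8.4]
opening: 0.226
finger_force: 40.3
```

```bash
python3 -m handwheel '[[[-0.001,-0.003,-0.005,0,0,0,1],[0,0,0,0,0,0,1],[0,0,0,0,0,0,1]]]'
for i in 1; do :; done
python3 -m handwheel '[[[0,0,-0.005,0,0,0,1],[0,0,0,0,0,0,1],[0,0,0,0,0,0,1]]]'
python3 -m handwheel '[[[0,0,-0.005,0,0,0,1],[0,0,0,0,0,0,1],[0,0,0,0,0,0,1]]]'
```

```text
clock: 8.1
position: [493.8, -137.9, 106.4]
tcp_rot: [0.0, 0.998, 0.056, 0.0]
ft_force: [-0.9, -1.3, 8.4]
opening: 0.225
finger_force: 40.4
clock: 8.4
position: [493.8, -137.9, 105.5]
tcp_rot: [0.0, 0.998, 0.056, 0.0]
ft_force: [-0.6, -2.1, 8.2]
opening: 0.223
finger_force: 40.4
clock: 8.7
position: [493.8, -137.9, 104.5]
tcp_rot: [0.0, 0.998, 0.056, 0.0]
ft_force: [-2.7, -2.5, 8.0]
opening: 0.228
finger_force: 40.4
```

```bash
python3 -m handwheel '[[[-0.002,-0.002,-0.005,0,0,0,1],[0,0,0,0,0,0,1],[0,0,0,0,0,0,1]]]'
python3 -m handwheel '[[[0,0,-0.005,0,0,0,1],[0,0,0,0,0,0,1],[0,0,0,0,0,0,1]]]'
```

```text
clock: 9.0
position: [493.8, -137.9, 103.7]
tcp_rot: [0.0, 0.998, 0.056, 0.001]
ft_force: [-0.8, -1.3, 9.0]
opening: 0.227
finger_force: 40.5
clock: 9.3
position: [493.8, -137.9, 102.8]
tcp_rot: [0.0, 0.998, 0.056, 0.001]
ft_force: [-1.7, -1.4, 9.1]
opening: 0.226
finger_force: 40.5
```

```bash
python3 -m handwheel '[[[0,0,-0.005,0,0,0,1],[0,0,0,0,0,0,1],[0,0,0,0,0,0,1]]]'
```

```text
clock: 9.6
position: [493.8, -137.9, 101.8]
tcp_rot: [0.0, 0.998, 0.056, 0.001]
ft_force: [-1.6, -0.4, 8.9]
opening: 0.228
finger_force: 40.5
```

```bash
python3 -m handwheel '[[[0,0,-0.005,0,0,0,1],[0,0,0,0,0,0,1],[0,0,0,0,0,0,1]]]'
python3 -m handwheel '[[[0,0,-0.005,0,0,0,1],[0,0,0,0,0,0,1],[0,0,0,0,0,0,1]]]'
```

```text
clock: 9.9
position: [493.8, -137.9, 100.9]
tcp_rot: [0.0, 0.998, 0.056, 0.001]
ft_force: [-2.7, -0.0, 10.9]
opening: 0.228
finger_force: 40.5
clock: 10.2
position: [493.8, -137.9, 99.9]
tcp_rot: [0.0, 0.998, 0.056, 0.001]
ft_force: [-2.1, -1.6, 11.5]
opening: 0.228
finger_force: 40.6
```

```bash
python3 -m handwheel '[[[0,0,-0.005,0,0,0,1],[0,0,0,0,0,0,1],[0,0,0,0,0,0,1]]]'
```

```text
clock: 10.5
position: [493.8, -137.9, 99.5]
tcp_rot: [0.0, 0.998, 0.056, 0.001]
ft_force: [-2.9, -1.6, 14.1]
opening: 0.228
finger_force: 40.6
```

```bash
python3 -m handwheel '[[[-0.002,-0.002,-0.005,0,0,0,1],[0,0,0,0,0,0,1],[0,0,0,0,0,0,1]]]'
```

```text
clock: 10.8
position: [493.8, -137.9, 99.4]
tcp_rot: [0.0, 0.998, 0.057, 0.001]
ft_force: [-5.2, 0.4, 19.9]
opening: 0.229
finger_force: 40.9
```

```bash
python3 -m handwheel '[[[-0.003,0,0,0,0,0.4,1],[0,0,0,0,0,0.4,1],[0,0,0,0,0,0.4,1],[0,0,0,0,0,0,1],[0,0,0,0,0,0,1]]]' 50; python3 -c "
from h import *
print(telemetry.sense()['moment'])"
```

```text
clock: 11.3
position: [494.5, -137.7, 99.4]
tcp_rot: [0.001, 0.99, 0.14, 0.002]
ft_force: [-0.7, 1.7, 16.9]
opening: 0.224
finger_force: 50.4
[0.25992583 0.34467593 0.00352259]
```

```bash
python3 -m handwheel '[[[0,0,-0.002,0,0,0.4,1],[0,0,0,0,0,0.4,1],[0,0,0,0,0,0.4,1],[0,0,0,0,0,0.4,1],[0,0,0,0,0,0,1],[0,0,0,0,0,0,1]]]'; python3 -c "
from h import *
print(telemetry.sense()['moment'])"
```

```text
clock: 11.9
position: [495.2, -137.3, 99.5]
tcp_rot: [0.001, 0.968, 0.25, 0.003]
ft_force: [-0.5, 1.8, 17.8]
opening: 0.227
finger_force: 50.5
[0.35075163 0.30777007 0.0840653 ]
```

```bash
python3 -m handwheel '[[[0,0,0,0,0,0.4,1],[0,0,0,0,0,0.4,1],[0,0,0,0,0,0.4,1],[0,0,0,0,0,0.4,1],[0,0,0,0,0,0,1],[0,0,0,0,0,0,1]]]'; python3 -c "
from h import *
print(telemetry.sense()['moment'])"
```

```text
clock: 12.5
position: [495.3, -136.9, 99.5]
tcp_rot: [0.001, 0.934, 0.356, 0.003]
ft_force: [-0.7, 2.7, 17.9]
opening: 0.227
finger_force: 50.5
[0.5086386  0.23077876 0.03942118]
```

```bash
python3 -m handwheel '[[[0,0.002,0,0,0,0.5,1],[0,0,0,0,0,0.5,1],[0,0,0,0,0,0.4,1],[0,0,0,0,0,0.4,1],[0,0,0,0,0,0,1],[0,0,0,0,0,0,1]]]'; python3 -c "
from h import *
print(telemetry.sense()['moment'])"; python3 -m handwheel '[[[0,0,0,0,0,0.5,1],[0,0,0,0,0,0.5,1],[0,0,0,0,0,0.5,1],[0,0,0,0,0,0.4,1],[0,0,0,0,0,0,1],[0,0,0,0,0,0,1],[0,0,0,0,0,0,1]]]'; python3 -c "
from h import *
w=cap('wrist','w2')
print(telemetry.sense()['moment'])"
```

```text
clock: 13.1
position: [495.1, -136.6, 99.5]
tcp_rot: [0.001, 0.882, 0.471, 0.002]
ft_force: [-0.7, 2.1, 19.2]
opening: 0.223
finger_force: 50.4
[0.49745913 0.30782581 0.07363074]
clock: 13.8
position: [494.7, -136.5, 99.4]
tcp_rot: [0.001, 0.812, 0.583, 0.002]
ft_force: [-2.1, 2.5, 20.1]
opening: 0.227
finger_force: 50.3
[0.62393272 0.60563725 0.07164301]
```

View pics/w2.png

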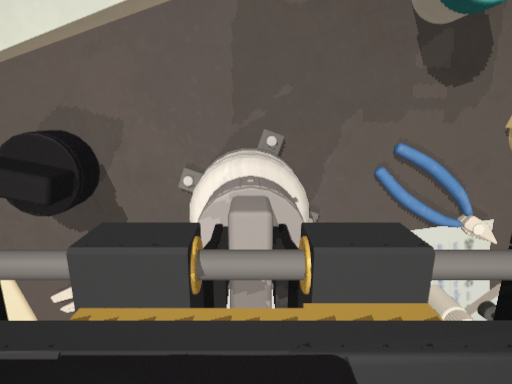

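The bar is in line with the pads (columns 230–275) and the can feet have visibly rotated in the view, so the cap has turned 65°. Lifting straight up.

```bash
python3 -m handwheel '[[[0,0,0.02,0,0,0,1],[0,0,0.02,0,0,0,1],[0,0,0.02,0,0,0,1],[0,0,0,0,0,0,1],[0,0,0,0,0,0,1]]]';python3 -m handwheel '[[[0,0,0.03,0,0,0,1],[0,0,0.03,0,0,0,1],[0,0,0.03,0,0,0,1],[0,0,0,0,0,0,1],[0,0,0,0,0,0,1]]]'
```

```text
clock: 14.35
position: [494.6, -136.5, 109.7]
tcp_rot: [0.001, 0.812, 0.583, 0.002]
ft_force: [2.9, 1.8, 6.7]
opening: 0.227
finger_force: 50.2
clock: 14.85
position: [491.5, -138.0, 125.6]
tcp_rot: [-0.0, 0.813, 0.582, -0.0]
ft_force: [0.3, -0.3, -0.2]
opening: 0.223
finger_force: 50.0
```

```bash
python3 -m handwheel '[[[0,0,0.1,0,0,0,1],[0,0,0.1,0,0,0,1],[0,0,0.1,0,0,0,1],[0,0,0.1,0,0,0,1],[0,0,0,0,0,0,1],[0,0,0,0,0,0,1],[0,0,0,0,0,0,1]]]'
python3 -m handwheel '[[[-0.004,-0.05,0,0,0,0,1],[-0.004,-0.1,0,0,0,0,1],[-0.004,-0.1,0,0,0,0,1],[-0.004,-0.1,0,0,0,0,1],[-0.004,-0.1,0,0,0,0,1],[-0.004,-0.1,0,0,0,0,1],[-0.004,-0.1,0,0,0,0,1],[-0.004,-0.1,0,0,0,0,1],[-0.004,-0.1,0,0,0,0,1],[-0.004,-0.1,0,0,0,0,1],[0,-0.1,0,0,0,0,1],[0,-0.02,0,0,0,0,1],[0,0,0,0,0,0,1],[0,0,0,0,0,0,1]]]'
python3 -c "
from h import *
cap('side','s3');cap('wrist','w3')"
```

```text
clock: 15.55
position: [491.0, -138.0, 204.5]
tcp_rot: [-0.001, 0.813, 0.583, -0.001]
ft_force: [0.4, 0.2, -0.3]
opening: 0.226
finger_force: 50.1
clock: 16.95
position: [484.4, -350.9, 206.0]
tcp_rot: [-0.0, 0.812, 0.583, 0.0]
ft_force: [-0.3, 1.1, -0.8]
opening: 0.227
finger_force: 50.1
```

View pics/s3.png

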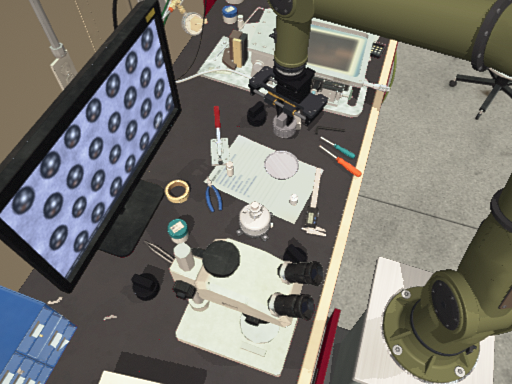

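The side view shows the grey cap in the gripper at (287,125) and the open neck at (256,217). The vial, jar and weight are undisturbed, and the dish is at (281,165).

```bash
python3 -m handwheel '[[[0,0,-0.1,0,0,0,1],[0,0,-0.12,0,0,0,1],[0,0,-0.12,0,0,0,1],[0,0,-0.12,0,0,0,1],[0,0,-0.12,0,0,0,1],[0,0,-0.12,0,0,0,1],[0,0,-0.05,0,0,0,1],[0,0,-0.03,0,0,0,1],[0,0,0,0,0,0,1],[0,0,0,0,0,0,1]]]'
python3 -m handwheel '[[[0,0,-0.01,0,0,0,1],[0,0,-0.01,0,0,0,1],[0,0,-0.01,0,0,0,1],[0,0,0,0,0,0,1],[0,0,0,0,0,0,1]]]'
python3 -m handwheel '[[[0,0,-0.005,0,0,0,1],[0,0,-0.005,0,0,0,1],[0,0,0,0,0,0,1],[0,0,0,0,0,0,1]]]'
```

```text
clock: 18.05
position: [484.7, -352.4, 51.2]
tcp_rot: [0.001, 0.813, 0.583, 0.0]
ft_force: [0.0, -0.7, -1.0]
opening: 0.226
finger_force: 50.1
clock: 18.55
position: [483.8, -352.2, 43.9]
tcp_rot: [-0.0, 0.813, 0.582, -0.0]
ft_force: [-0.5, -0.3, -1.0]
opening: 0.227
finger_force: 50.1
clock: 18.95
position: [483.9, -352.1, 41.9]
tcp_rot: [-0.0, 0.813, 0.583, 0.0]
ft_force: [-0.4, 0.2, -1.0]
opening: 0.227
finger_force: 50.1
```

```bash
python3 -m handwheel '[[[0,0,-0.005,0,0,0,1],[0,0,-0.005,0,0,0,1],[0,0,0,0,0,0,1],[0,0,0,0,0,0,1]]]'
python3 -m handwheel '[[[0,0,-0.005,0,0,0,1],[0,0,0,0,0,0,1],[0,0,0,0,0,0,1]]]'
python3 -m handwheel '[[[0,0,-0.005,0,0,0,1],[0,0,0,0,0,0,1],[0,0,0,0,0,0,1]]]'
```

```text
clock: 19.35
position: [483.9, -352.1, 39.9]
tcp_rot: [-0.0, 0.813, 0.583, -0.0]
ft_force: [0.5, 0.3, -1.3]
opening: 0.226
finger_force: 50.1
clock: 19.65
position: [483.9, -352.1, 38.9]
tcp_rot: [-0.0, 0.813, 0.583, -0.0]
ft_force: [0.9, -0.4, 0.0]
opening: 0.223
finger_force: 50.1
clock: 19.95
position: [483.9, -352.1, 37.9]
tcp_rot: [0.0, 0.813, 0.583, 0.0]
ft_force: [-0.2, 0.3, -1.1]
opening: 0.225
finger_force: 50.1
```

```bash
python3 -m handwheel '[[[0,0,-0.004,0,0,0,1],[0,0,0,0,0,0,1],[0,0,0,0,0,0,1]]]'
python3 -m handwheel '[[[0,0,-0.004,0,0,0,1],[0,0,0,0,0,0,1],[0,0,0,0,0,0,1]]]'
```

```text
clock: 20.25
position: [484.1, -352.2, 37.6]
tcp_rot: [0.0, 0.813, 0.583, 0.0]
ft_force: [-0.2, 0.9, 3.2]
opening: 0.224
finger_force: 50.0
clock: 20.55
position: [484.1, -352.2, 37.5]
tcp_rot: [0.0, 0.813, 0.583, -0.0]
ft_force: [-1.9, 2.0, 8.9]
opening: 0.221
finger_force: 50.0
```

```bash
python3 -m handwheel '[[[0,0,0.004,0,0,0,1],[0,0,0,0,0,0,1],[0,0,0,0,0,0,0.4],[0,0,0,0,0,0,0.2],[0,0,0,0,0,0,0.2],[0,0,0,0,0,0,0.2],[0,0,0.01,0,0,0,0.2],[0,0,0.04,0,0,0,0.2],[0,0,0.1,0,0,0,0.2],[0,0,0.15,0,0,0,0.2],[0,0,0.15,0,0,0,0.2],[0,0,0.15,0,0,0,0.2],[0,0,0.15,0,0,0,0.2],[0,0,0.15,0,0,0,0.2],[-0.1,0.1,0.1,0,0,0,0.2],[-0.1,0.1,0,0,0,0,0.2],[-0.1,0.1,0,0,0,0,0.2],[0,0,0,0,0,0,0.2],[0,0,0,0,0,0,0.2],[0,0,0,0,0,0,0.2]]]' 20
python3 -c "
from h import *
a=cap('side','s4')
cv2.imwrite('pics/s4c.png',cv2.resize(a['frame'][100:260,160:340],None,fx=3,fy=3)[:,:,::-1])"
```

```text
clock: 22.55
position: [424.1, -292.7, 237.2]
tcp_rot: [0.0, 0.813, 0.582, 0.0]
ft_force: [0.2, 0.3, 0.1]
opening: 0.404
finger_force: 0.0
```

View pics/s4c.png

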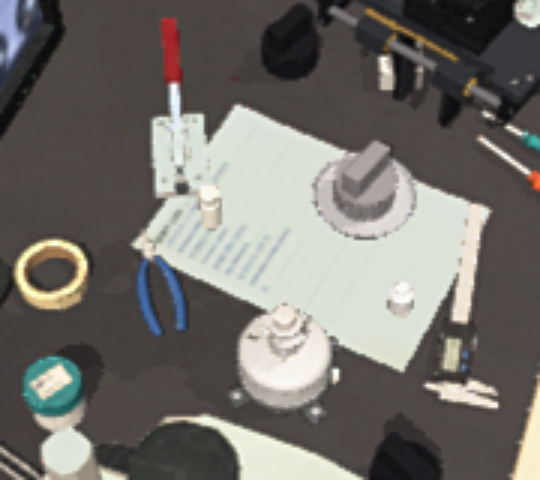

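The cap stands upright and centred in the dish at crop (365,190). The bystanders haven't moved and the gripper is clear.

```bash
python3 -c "
from h import *
print(order.hand_in())"
```

```text
the job is handed in; nothing more can be done
None
```

The cap was pressed down until it bottomed (about 20 N at most), turned 65° anticlockwise, lifted off and set upright in the middle of the dish; the job was handed in at about 22.6 s, but no verdict was shown.

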